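Stock the cheese stall's sloped display

TASK

Push each of the two waxed cheeses down its own lane of the sloped display, sliding it without lifting it off the deck, until it sits squarely against the blue stop at the low end. Only then take the blue-framed price board out of the grey store block and stand it upright, fully down and centred, in the slot of the wooden sign holder with the green base. Leave the small brown cheese wheel and the honey jar where they are.

Things in the scene. Friction and masses are not known exactly. Their poses are not given: they have to be found in the camera images.
- deck: Fixed white deck; 3 wooden rails (8 mm thick, 22 high, at y = -87, 0, +87 mm) make two lanes 79 mm wide, centred at y = +43.5 and -43.5. Origin: on the floor's top surface, under the middle rail, 55 mm above the table. x runs down the slope (0.21 rad), away from the robot; z square to the floor. Open upper end at x = -140 mm; face of the blue stop (40 mm high) at x = +125 mm.
- red_cheese: Red waxed cheese with a paper label on top. Loose block 70 mm long (x), 56 wide (y), 45 tall (z), 0.13 to 0.27 kg. Origin: centre of its underside. It lies in the left lane (deck y about +43.5 mm), x along the lane (up to 0.12 rad askew), and stays put on the slope until pushed. Fully home: origin at deck x = 90 mm.
- yellow_cheese: Yellow waxed cheese with a paper label on top. Loose block 70 mm long (x), 56 wide (y), 45 tall (z), 0.13 to 0.27 kg. Origin: centre of its underside. It lies in the right lane (deck y about -43.5 mm), x along the lane (up to 0.12 rad askew), and stays put on the slope until pushed. Fully home: origin at deck x = 90 mm.
- price_board: Blue-framed white price board, 8 mm thick (x), 90 mm wide (y), 80 mm tall (z), about 0.06 kg, both faces alike. Origin: centre of its lower edge; z points up along the board. It starts standing on edge in the slot of the grey store block, its y along the slot.
- store_block: Grey plastic slotted block on a black base, where the board starts: base 80 (x) by 74 (y) by 10 mm; on it two cheeks 60 mm long leave a slot 12 mm wide along y, floor at z = 10 mm, straight walls to z = 37 mm, lips flaring to 26 mm at z = 45 mm. Fixed; origin: underside centre, below the slot's middle; z up.
- sign_holder: Pale wooden slotted block on a green base, where the board must go (either face forward): base 80 (x) by 74 (y) by 10 mm; on it two cheeks 60 mm long leave a slot 12 mm wide along y, floor at z = 10 mm, straight walls to z = 37 mm, lips flaring to 26 mm at z = 45 mm. Fixed; origin: underside centre, below the slot's middle; z up. It stands on either side of the deck.
- small_wheel: Bystander: brown cheese wheel, 120 mm diameter, 50 mm tall, beside the deck's low end. Origin: centre of its underside.
- honey_jar: Bystander: amber honey jar, 64 mm diameter, 85 mm tall, beside the deck's low end. Origin: centre of its underside.
Things that resemble listed ones, but are neither listed nor needed, are in the scene too. Of the things that look like the red_cheese, the smaller one is meant. Several things have the shape of the yellow_cheese; the one meant has the colours described above.

How it is judged (in metres and radians):
On the way, in this order (a step that is already met when the one before it is completed fails the run):
1. both cheeses have been slid fully home against the stop, each in its own lane (x of each of red_cheese, yellow_cheese in the frame of deck above 0.085 m and angle between the x axis of each of red_cheese, yellow_cheese and the x axis of deck, either way round below 0.12 rad and angle between the z axis of each of red_cheese, yellow_cheese and the z axis of deck, either way round below 0.1 rad and z of red_cheese in the frame of deck between -0.005 and 0.005 m and y of red_cheese in the frame of deck above 0 m and linear speed of each of red_cheese, yellow_cheese below 0.02 m/s and z of yellow_cheese in the frame of deck between -0.005 and 0.005 m and y of yellow_cheese in the frame of deck below 0 m), for 0.2 s.
2. the price board stands in the slot of the sign holder (z of price_board in the frame of sign_holder between 0.005 and 0.015 m and x of price_board in the frame of sign_holder between -0.008 and 0.008 m and y of price_board in the frame of sign_holder between -0.018 and 0.018 m and angle between price_board's own z axis and vertical below 0.2 rad and angle between the x axis of price_board and the x axis of sign_holder, either way round below 0.15 rad and linear speed of price_board below 0.02 m/s), for 0.2 s.
At the end, for the whole second after the job is handed in: Each cheese lies flat in its own lane within 5 mm of the blue stop and square to it within 0.12 rad, at rest; the price board stands in the sign holder's slot, fully down (within 5 mm), centred within 18 mm along the slot, leaning less than 0.2 rad, at rest (all of step 1 and all of step 2); the robot touches nothing.
It fails at once if the red cheese is lifted more than 15 mm off the deck (z of red_cheese in the frame of deck above 0.015 m).
It fails at once if the yellow cheese is lifted more than 15 mm off the deck (z of yellow_cheese in the frame of deck above 0.015 m).
It fails at once if the cheese wheel is moved more than 30 mm (distance of small_wheel from where it was at the start of the episode above 0.03 m).
It fails at once if the honey jar is moved more than 30 mm (distance of honey_jar from where it was at the start of the episode above 0.03 m).
It also fails if it takes over 64 s, if anything falls off the work surface, if the arm or the gripper's body presses on something with over 40 N, if the wrist force passes 120 N, or if a joint passes its speed limit or range.

ROBOT

A 6-joint arm with a two-finger parallel gripper is mounted at the origin on the work surface. World frame = base frame: x ahead of the robot, y to its left, z up, the work surface at z = 0. Lengths are in mm, angles in rad, forces in N, time in s.
With the tool pointing down it reaches from about 300 to 775 mm from the base axis. Payload 14.6 kg.
Tool frame: the origin (TCP) lies between the finger pads; the fingertips stand 8 mm ahead of it and the grasp point (between the pads) lies 11 mm behind it; z points along the fingers, y is the direction in which the jaws open and shut (so a half turn about z gives the same grasp; the last joint's range is limited). The gripper opens to 94 mm and grips with 3 to 60 N. Pads are 16 mm wide; open, the fingers measure 119 mm over their backs; the gripper's body (75 mm by 177 mm) begins 78 mm behind the grasp point.
Start: joints at [-1.392, 0.3, 1.521, -0, 1.321, -0.067], TCP at [133.826, -533.46, 213.446] pointing down, gripper open.
Joint ranges: [-3.03, 3.03], [-0.79, 2.21], [0.23, 2.52], [-1.04, 4.18], [0, 3.07], [-2.55, 2.55]. Speed limits (rad/s): [2.22, 2.22, 2.57, 3.14, 3.14, 3.14].

INTERFACE

Orientations are given as [roll, pitch, yaw] about the fixed x, y, z axes, in that order (R = Rz(yaw) Ry(pitch) Rx(roll)).
In Python, from cell import manip gives the robot as it stands. The module is installed in compiled form; this text tells all that it offers.
- The arm moves only by the tool send_rows, never from a script. Its argument "series" is a list that holds one entry, the list of rows, each a list of 5 numbers: the opening, from 0 (shut) to 1 (fully open), then the shift along the tool's x, y, z in mm, then the turn about the tool's z in degrees. In form: [[[gripper, dx, dy, dz, roll], ...]]. A call has 1 to 10 rows; each row is the pose to reach, as a shift and turn from the pose commanded when the call began, along the tool's axes at that moment; what a row does not reach only later rows make up. A row lasts 1/10 s, in which the tool goes at most 50 mm and 8.59 degrees, less where a joint would pass 70% of its speed; a pose out of reach is approached as far as the arm can. A call with a gripper value outside its range is refused whole. The fingers move at their own pace and stop on an object; "newtons" is the grip in N (left out, the last holds). Time passes only in rows, so rows that repeat a pose let the fingers close. It gives the time, the measured TCP pose, the force and the opening at its end, in the units of the state.
- manip.read_state(): the state, without advancing time (a new reading comes with each control period).
- manip.camera(name): name is "scene" or "top"; returns a dict with "img" (384x512x3 uint8, red, green, blue), "vfov" (degrees; the focal length in pixels is half the picture's height over the tangent of half this angle, whatever the lens; pixels are square), "cx", "cy" (the principal point, pixels), "dist" ([k1, k2, p1, p2, k3] as OpenCV has them; the pictures are not rectified), "pose" (4x4, takes a point from camera to world coordinates). Camera axes: x right, y down, z forward; pixel columns grow to the right and rows downward; lengths in mm; the calibration is good to about 2 mm. A picture is of the moment at which its call begins. There is no depth.
- manip.sign_off(): hands the job in, once; it reports no verdict.
Trained networks look in a picture, given as the dict that the camera call returned (one of the last four; its "shot" number tells which), for a name from the list of things; names that differ only in an ending like _2 or _b are one class to them, and where a whole thing is asked for, a point or a joint stands for the part that bears it (a point fixed in the world has none). Each returns a list of dicts, best first, with "conf" (0 to 1); they miss things now and then, are a little off and sometimes report something else, mostly with a low value. They report only what shows in the picture. A call takes as long as a camera call. They do not tell look-alikes from the thing itself.
- manip.find_in(target, picture): "rect" ([left, top, width, height] in pixels, round what is visible of it).
- manip.silhouettes(target, picture): "pixels" (384x512 bool, what is visible of it) and "rect" ([left, top, width, height] in pixels, round what is visible of it).
The state is a dict: "clock": time; "joints": joint angles; "qd": joint speeds; "effort": joint torques, N m; "eef_pos": TCP position; "eef_rot": TCP orientation; "wrist_force": force on the tool from outside, world axes, zero at the start; "moment": the same for the moment, N m; "finger_gap": finger opening in mm.
Only numpy, scipy, OpenCV 4.12 (cv2) and the standard library are available. Lean on these libraries where they do the work, as an engineer would, in place of code of your own. Each camera call takes 0.05 s, during which the arm holds its last target. There are 200 camera calls.

## Working session

There is one attempt and no reset: what is moved stays moved. The work goes in short steps, Python scripts to look and compute and a tool call to move; the robot and the scene stay as the last step left them, time stands still between calls to the robot, and variables do not carry over. Pictures are saved under pics/ and viewed, about 8 in all and at most 12, crops included, and the job is handed in when it is done.

Besides the shell and the picture viewer there is one more tool, called after "Request:" as a command line: name --argument value ..., lists and objects as JSON in quotes. send_rows: Moves the arm, as the interface text tells. Its arguments: {"type":"object","properties":{"series":{"type":"array"},"newtons":{"type":"number"}},"required":["series"]}

```bash
mkdir -p pics
cat > h.py <<'E'
import numpy as np, cv2
from cell import manip
def K(c):
    f=192/np.tan(np.radians(c['vfov'])/2); return np.array([[f,0,c['cx']],[0,f,c['cy']],[0,0,1.]])
def ray(c,uv):
    p=cv2.undistortPoints(np.array(uv,float).reshape(-1,1,2),K(c),np.array(c['dist'],float)).reshape(-1,2)
    P=np.array(c['pose']); return P[:3,3], np.c_[p,np.ones(len(p))]@P[:3,:3].T
def onz(c,uv,z):
    o,d=ray(c,uv); return o+d*((z-o[2])/d[:,2])[:,None]
def proj(c,X):
    P=np.linalg.inv(np.array(c['pose'])); X=np.array(X,float).reshape(-1,3)
    return cv2.projectPoints(X,cv2.Rodrigues(P[:3,:3])[0],P[:3,3],K(c),np.array(c['dist'],float))[0].reshape(-1,2)
def save(c,n): cv2.imwrite('pics/'+n,cv2.cvtColor(c['img'],cv2.COLOR_RGB2BGR))
E
python3 - <<'E'
from h import *
cs={n:manip.camera(n) for n in('scene','top')}
for n,c in cs.items():
    print(n,c['vfov'],np.round(np.array(c['pose']),3).tolist()); 
    for t in ['deck','red_cheese','yellow_cheese','price_board','store_block','sign_holder','small_wheel','honey_jar']:
        print(t,[(np.round(r['rect']).tolist(),round(r['conf'],2)) for r in manip.find_in(t,c)])
a=np.hstack([cs['scene']['img'],cs['top']['img']])
for n,c in cs.items(): cv2.imwrite(f'pics/{n}0.png',cv2.resize(cv2.cvtColor(c['img'],cv2.COLOR_RGB2BGR),(800,600),interpolation=cv2.INTER_CUBIC))
print(manip.read_state())
E
```

```text
scene 50.70318331355338 [[0.193, 0.858, -0.476, 998.969], [0.981, -0.166, 0.098, -92.11], [0.005, -0.486, -0.874, 937.547], [0.0, 0.0, 0.0, 1.0]]
deck [([204.0, 137.0, 106.0, 119.0], 0.71)]
red_cheese [([250.0, 155.0, 29.0, 33.0], 0.78), ([279.0, 95.0, 42.0, 48.0], 0.72)]
yellow_cheese [([215.0, 170.0, 31.0, 31.0], 0.96), ([168.0, 184.0, 29.0, 30.0], 0.9)]
price_board [([107.0, 190.0, 44.0, 16.0], 0.88)]
store_block [([113.0, 200.0, 35.0, 24.0], 0.7)]
sign_holder [([348.0, 162.0, 36.0, 25.0], 0.66)]
small_wheel [([314.0, 215.0, 46.0, 52.0], 0.93)]
honey_jar [([195.0, 253.0, 27.0, 40.0], 0.59), ([252.0, 158.0, 25.0, 30.0], 0.26), ([316.0, 215.0, 47.0, 53.0], 0.21)]
top 45.277504709913764 [[-0.015, -0.995, 0.096, 437.989], [-1.0, 0.017, 0.016, -2.72], [-0.018, -0.096, -0.995, 1095.128], [0.0, 0.0, 0.0, 1.0]]
deck [([216.0, 131.0, 97.0, 130.0], 0.94)]
red_cheese [([159.0, 270.0, 50.0, 55.0], 0.88), ([227.0, 194.0, 34.0, 39.0], 0.87)]
yellow_cheese [([323.0, 202.0, 35.0, 20.0], 0.88), ([267.0, 183.0, 32.0, 40.0], 0.69)]
price_board [([375.0, 210.0, 50.0, 10.0], 0.78)]
store_block [([378.0, 195.0, 36.0, 40.0], 0.64)]
sign_holder [([112.0, 195.0, 33.0, 34.0], 0.96)]
small_wheel [([159.0, 111.0, 52.0, 48.0], 0.88)]
honey_jar [([302.0, 103.0, 34.0, 32.0], 0.96)]
{'clock': 0.9, 'joints': array([-1.39157700e+00,  2.99877965e-01,  1.52100299e+00, -1.45874681e-05,
        1.32069857e+00, -6.66063357e-02]), 'qd': array([ 0.00025727, -0.0021374 ,  0.0006051 , -0.00077554, -0.00092134,
        0.00118849]), 'effort': array([-2.63484799e-03, -5.31661212e+01, -3.52918410e+01,  7.07167061e-02,
        2.14788696e-02, -4.09783354e-05]), 'eef_pos': array([ 133.83474781, -533.45714709,  213.45640697]), 'eef_rot': array([3.14158050e+00, 1.49759347e-05, 2.45829274e-01]), 'wrist_force': array([ 0.83660568, -0.58537311,  0.68142674]), 'moment': array([0.06421067, 0.00717881, 0.06470006]), 'finger_gap': 93.72475663871752}
```

View pics/scene0.png

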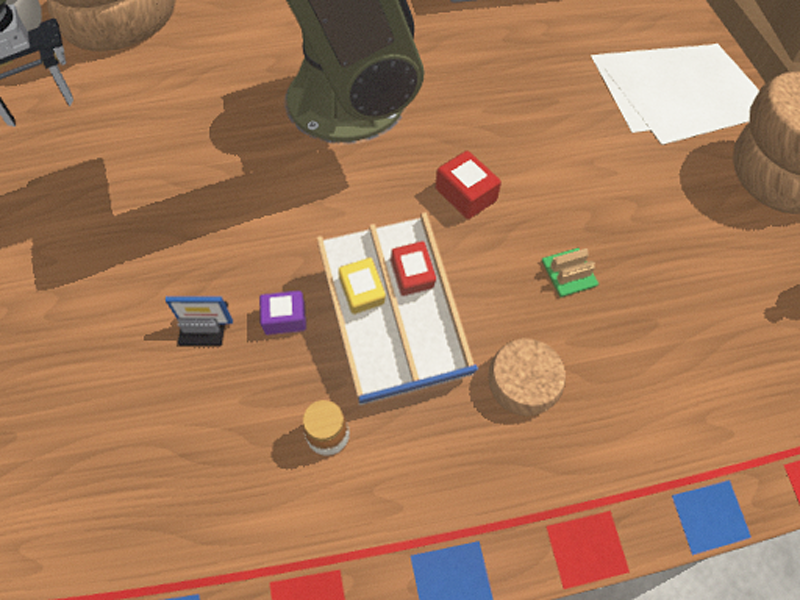

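View pics/top0.png

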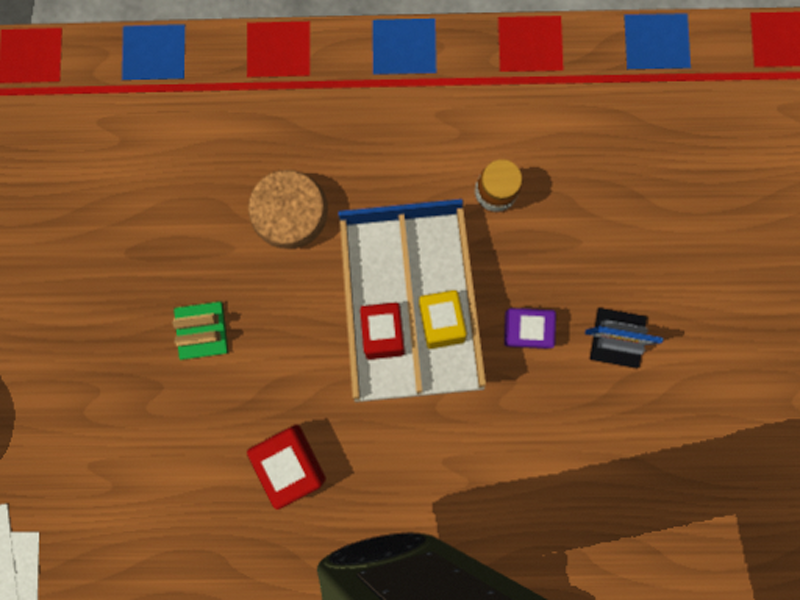

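```bash
cat > fit.py <<'E'
from h import *
from scipy.optimize import minimize
def box(x0,x1,y0,y1,z0,z1): return np.array([[x,y,z] for x in(x0,x1) for y in(y0,y1) for z in(z0,z1)],float)
def Rz(a): c,s=np.cos(a),np.sin(a); return np.array([[c,-s,0],[s,c,0],[0,0,1.]])
def Ry(a): c,s=np.cos(a),np.sin(a); return np.array([[c,0,s],[0,1,0],[-s,0,c]])
M={'deck':np.vstack([box(-140,125,-91,91,0,22),box(125,133,-91,91,0,40)]),
 'cheese':box(-35,35,-28,28,0,45),'board':box(-4,4,-45,45,0,80),
 'block':[box(-40,40,-37,37,0,10),box(-22,22,-30,30,10,45)]}
def pts(kind,p,deck=None):
    m=M[kind]; x,y,a=p
    def T(m):
        if kind=='deck': return m@(Rz(a)@Ry(.21)).T+[x,y,55]
        if kind=='cheese': return (m@Rz(a).T+[x,y,0])@(Rz(deck[2])@Ry(.21)).T+[deck[0],deck[1],55]
        return m@Rz(a).T+[x,y,10 if kind=='board' else 0]
    return [T(k) for k in m] if isinstance(m,list) else [T(m)]
S=6
def render(c,parts):
    im=np.zeros((384,512),np.float32); r=[]
    for q in parts:
        uv=proj(c,q); big=cv2.convexHull((uv*64).astype(np.int32))
        t=np.zeros((384,512),np.uint8); cv2.fillConvexPoly(t,big,255,cv2.LINE_AA,6); im=np.maximum(im,t/255.)
    return im
def fit(kind,cm,p0,deck=None):
    f=lambda q:sum(1-np.minimum(r,m).sum()/np.maximum(r,m).sum() for c,m in cm for r in [render(c,pts(kind,[p0[0]+10*q[0],p0[1]+10*q[1],p0[2]+.1*q[2]],deck))])
    best=min((minimize(f,s,method='Nelder-Mead',options=dict(initial_simplex=np.array(s)+np.vstack([np.zeros(3),np.eye(3)]),xatol=.01,fatol=1e-4)) for s in([0,0,0.],[0,0,-1.])),key=lambda r:r.fun)
    q=best.x; return np.array([p0[0]+10*q[0],p0[1]+10*q[1],p0[2]+.1*q[2]]),best.fun
def mask(t,c,near):
    r=manip.silhouettes(t,c); 
    r=[k for k in r if np.hypot(k['rect'][0]+k['rect'][2]/2-near[0],k['rect'][1]+k['rect'][3]/2-near[1])<20]
    return r[0]['pixels'].astype(np.float32) if r else None
E
cat > m1.py <<'E'
from fit import *
s,t=manip.camera('scene'),manip.camera('top')
def g(n,a,b): return [(c,m) for c,near in((s,a),(t,b)) for m in [mask(n,c,near)] if m is not None]
deck,e=fit('deck',g('deck',(1e4,0),(264,196)),onz(t,[(264,200)],55)[0][:2].tolist()+[0.]); print('deck',deck.round(3),e)
out={'deck':('deck',deck)}
for n,a,b,y0 in(('red_cheese',(264,171),(244,213),43),('yellow_cheese',(230,185),(283,203),-43)):
    p,e=fit('cheese',g(n,a,b),[-30,y0,0],deck); print(n,p.round(3),e); out[n]=('cheese',p)
for n,k,a,b,z in(('price_board','board',(129,198),(400,215),70),('store_block','block',(1e4,0),(396,215),15),('sign_holder','block',(366,174),(128,212),20)):
    p,e=fit(k,g(n,a,b),onz(t,[b],z)[0][:2].tolist()+[0.]); print(n,p.round(3),e); out[n]=(k,p)
for n,(k,p) in out.items():
    for c in (s,t): c.setdefault('ov',[]).extend(proj(c,q) for q in pts(k,p,deck))
def crop(c,x0,y0,w,h,f):
    im=cv2.resize(cv2.cvtColor(c['img'][y0:y0+h,x0:x0+w],cv2.COLOR_RGB2BGR),None,fx=f,fy=f,interpolation=cv2.INTER_NEAREST)
    for uv in c['ov']:
        hl=cv2.convexHull(((uv+.5-[x0,y0])*f).astype(np.int32)); cv2.polylines(im,[hl],True,(255,255,0),1)
    return im
A=crop(t,205,120,120,150,4); B=crop(t,100,185,60,50,5); C=crop(t,370,190,60,50,5)[:, :300]; D=np.vstack([B,C,np.zeros((100,300,3),np.uint8)])
cv2.imwrite('pics/fit.png',np.hstack([A,D]))
for n,z,uv in(('wheel',50,(185,135)),('jar',85,(320,115))): print(n,onz(t,[uv],z).round())
E
python3 m1.py
```

```text
deck [ 5.36004e+02 -1.63800e+00  8.30000e-02] 0.21617732968184034
red_cheese [-47.321  40.376  -0.13 ] 0.18282445451969398
yellow_cheese [-4.0802e+01 -4.3380e+01 -3.0000e-03] 0.26890145877547256
price_board [ 4.78837e+02 -3.06489e+02 -1.82000e-01] 0.5299535850452428
store_block [ 4.77707e+02 -3.12614e+02 -1.61000e-01] 0.33227983715448894
sign_holder [4.98548e+02 3.17280e+02 9.40000e-02] 0.2901628333707946
wheel [[672. 175.  50.]]
jar [[ 704. -134.   85.]]
```

View pics/fit.png

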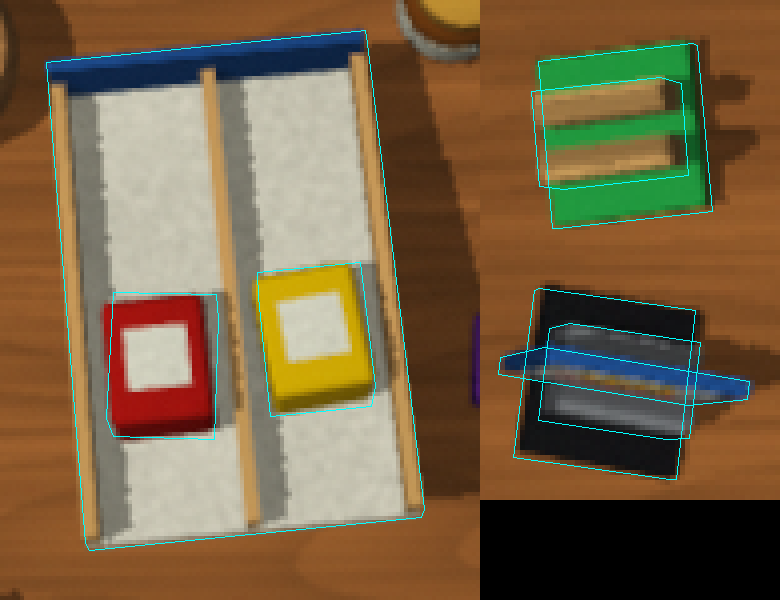

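The fit overlay matches the deck, both lane cheeses, and the holder at (499, 317). The store and board are at about (478, -309). I'll compute the push moves next.

```bash
cat > to.py <<'E'
from fit import *
D=np.array([536,-1.6,.083])
def dk(x,y,tip): # TCP world for deck lane point (fingertip `tip` mm above floor)
    w=Rz(D[2])@Ry(.21)@np.array([x,y,0])+[D[0],D[1],55]; return w+[0,0,tip+8]
def sh(w,yaw,frm=None,yf=None):
    s=manip.read_state(); p=s['eef_pos'] if frm is None else frm
    y0=s['eef_rot'][2] if yf is None else yf
    d=Rz(-y0)@(np.array(w)-p); return np.round([d[0],-d[1],-d[2],np.degrees(y0-yaw)],1)
E
python3 - <<'E'
from to import *
a=dk(-110,43.5,14); hi=a+[0,0,110]
print(a,hi,sh(hi,.083))
print('down',sh(a,.083,hi,.083)); b=dk(44,43.5,14); print(b,sh(b,.083,a,.083))
c=dk(-110,-43.5,14); print(sh(c,.083,a,.083))
E
```

```text
[425.18060174  32.83107693  99.93058898] [425.18060174  32.83107693 209.93058898] [ 420.4 -478.4    3.5    9.3]
down [  0.  -0. 110.   0.]
[575.27886094  45.31791958  67.82776441] [150.6  -0.   32.1   0. ]
[ 0. 87. -0.  0.]
```

Request:
send_rows --series '[[[0.32,33,-37,0,8],[0.32,66,-75,0,9.3],[0.32,99,-112,0,9.3],[0.32,132,-150,0,9.3],[0.32,165,-188,0,9.3],[0.32,198,-225,0,9.3],[0.32,231,-263,0,9.3],[0.32,264,-300,0,9.3],[0.32,297,-338,0,9.3],[0.32,330,-376,0,9.3]]]' --newtons 20

```text
clock: 2.6
eef_pos: [362.5, -87.2, 213.8]
eef_rot: [3.141, -0.001, 0.083]
wrist_force: [1.1, -1.5, 0.4]
finger_gap: 30.2
```

Run:
```python
from to import *
hi=dk(-110,43.5,14)+[0,0,110]; print(sh(hi,.083), manip.read_state()['finger_gap'])
```

```text
[  72.4 -114.4    3.9    0. ] 30.16457395082941
```

Request:
send_rows --series '[[[0.32,24,-38,4,0],[0.32,48,-76,4,0],[0.32,72,-114,4,0],[0.32,72,-114,4,0],[0.32,72,-114,44,0],[0.32,72,-114,74,0],[0.32,72,-114,94,0],[0.32,72,-114,104,0],[0.32,72,-114,104,0]]]'

```text
clock: 3.5
eef_pos: [423.8, 30.0, 108.9]
eef_rot: [-3.141, 0.002, 0.083]
wrist_force: [0.2, -0.1, 1.1]
finger_gap: 30.0
```

Run:
```python
from to import *
print(sh(dk(-110,43.5,14),.083)); 
c=manip.camera('scene')
cv2.imwrite('pics/pre.png',cv2.resize(cv2.cvtColor(c['img'][90:270,140:380],cv2.COLOR_RGB2BGR),None,fx=3.3,fy=3.3,interpolation=cv2.INTER_CUBIC))
```

```text
[ 1.6 -2.7  8.9 -0. ]
```

View pics/pre.png

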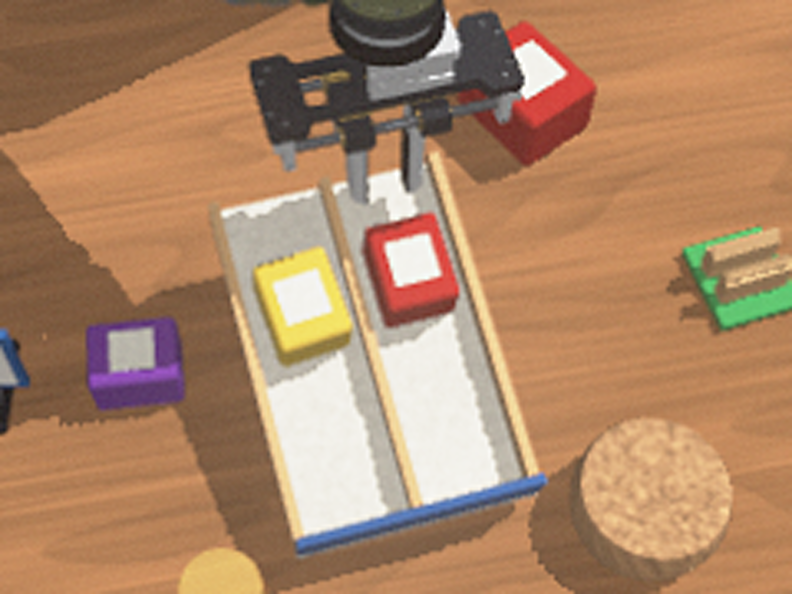

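The open fingers are in the left lane just behind the red cheese (crop pixel 385,190; cheese at 412,270). Next is the red push.

Request:
send_rows --series '[[[0.32,2,-2.5,8,0],[0.32,12,-2.5,11,0],[0.32,24,-2.5,13.6,0],[0.32,36,-2.5,16,0],[0.32,48,-2.5,18.7,0],[0.32,60,-2.5,21.3,0],[0.32,72,-2.5,23.8,0],[0.32,84,-2.5,26.4,0],[0.32,96,-2.5,29,0],[0.32,106,-2.5,31,0]]]'

```text
clock: 4.55
eef_pos: [530.9, 41.9, 78.1]
eef_rot: [-3.142, 0.0, 0.084]
wrist_force: [-1.4, -1.2, 1.1]
finger_gap: 30.0
```

Run:
```python
from to import *
print(sh(dk(46,43.5,14),.083))
```

```text
[46.5  0.3 10.6  0. ]
```

Request:
send_rows --series '[[[0.32,10,0,2.2,0],[0.32,19,0,4.2,0],[0.32,27,0,6,0],[0.32,34,0,7.5,0],[0.32,38,0,8.5,0],[0.32,41,0,9.2,0],[0.32,43,0,9.6,0],[0.32,45,0,10,0]]]'

```text
clock: 5.35
eef_pos: [574.6, 45.5, 68.5]
eef_rot: [-3.142, -0.0, 0.083]
wrist_force: [-1.4, -0.3, 0.3]
finger_gap: 30.4
```

```bash
cat > chk.py <<'E'
from fit import *
from to import D
import sys
t=manip.camera('top');s=manip.camera('scene')
for n,y in(('red_cheese',43.5),('yellow_cheese',-43.5)):
    for nm,c in(('top',t),('scene',s)):
        for r in manip.silhouettes(n,c):
            x,yy,w,h=r['rect']
            lane=proj(c,[(Rz(D[2])@Ry(.21)@np.array([xx,y,20]))+[D[0],D[1],55] for xx in np.linspace(-60,100,9)])
            if np.min(np.hypot(*(lane-[x+w/2,yy+h/2]).T))<12:
                i=np.argmin(np.hypot(*(lane-[x+w/2,yy+h/2]).T))
                p,e=fit('cheese',[(c,r['pixels'].astype(np.float32))],[np.linspace(-60,100,9)[i],y,0],D); print(n,nm,p.round(2),round(e,2))
E
python3 chk.py; python3 -c "
from h import *;print(manip.read_state()['wrist_force'],manip.read_state()['eef_pos'])"
```

```text
red_cheese scene [ 8.419e+01  4.239e+01 -1.000e-02] 0.14
yellow_cheese top [-4.082e+01 -4.377e+01  2.000e-02] 0.12
yellow_cheese scene [-43.23 -49.17  -0.17] 0.35
[ 0.06203925 -0.49646333  0.05751194] [574.56357624  45.52813167  68.5132334 ]
```

Request:
send_rows --series '[[[0.32,2,0,0.4,0],[0.32,4,0,0.8,0],[0.32,6,0,1.2,0],[0.32,6,0,1.2,0]]]'

```text
clock: 6.05
eef_pos: [580.7, 46.0, 67.1]
eef_rot: [-3.142, 0.0, 0.083]
wrist_force: [-0.1, -0.7, 0.9]
finger_gap: 30.1
```

Request:
send_rows --series '[[[0.32,1.5,0,0.3,0],[0.32,3,0,0.6,0],[0.32,3,0,0.6,0]]]'

```text
clock: 6.35
eef_pos: [581.7, 46.1, 66.8]
eef_rot: [-3.142, 0.005, 0.084]
wrist_force: [-17.8, -1.8, 13.8]
finger_gap: 30.2
```

Request:
send_rows --series '[[[0.32,-8,0,-1.7,0],[0.32,-30,0,-8,0],[0.32,-70,0,-30,0],[0.32,-110,0,-60,0],[0.32,-145,20,-80,0],[0.32,-157,55,-85,0],[0.32,-157,87,-80,0],[0.32,-157,87,-60,0],[0.32,-157,87,-40,0],[0.32,-157,87,-34,0]]]'

```text
clock: 7.35
eef_pos: [433.5, -53.6, 99.3]
eef_rot: [-3.141, 0.002, 0.083]
wrist_force: [0.1, -0.2, 0.5]
finger_gap: 30.0
```

Run:
```python
from to import *
print(sh(dk(-110,-43.5,14),.083),sh(dk(50,-43.5,14),.083))
```

```text
[-1.2  0.2 -0.7 -0. ] [155.3   0.2  32.7  -0. ]
```

Request:
send_rows --series '[[[0.32,10,0,2.1,0],[0.32,20,0,4.2,0],[0.32,30,0,6.3,0],[0.32,42,0,8.9,0],[0.32,54,0,11.4,0],[0.32,66,0,14,0],[0.32,78,0,16.5,0],[0.32,90,0,19,0],[0.32,102,0,21.6,0],[0.32,112,0,23.7,0]]]'

```text
clock: 8.35
eef_pos: [547.2, -44.0, 76.8]
eef_rot: [3.142, -0.0, 0.084]
wrist_force: [-2.1, 0.2, 2.3]
finger_gap: 29.9
```

Request:
send_rows --series '[[[0.32,10,0,2.1,0],[0.32,18,0,3.8,0],[0.32,25,0,5.3,0],[0.32,31,0,6.6,0],[0.32,35,0,7.4,0],[0.32,38,0,8.1,0],[0.32,40,0,8.5,0],[0.32,42,0,8.9,0],[0.32,42,0,8.9,0]]]'

```text
clock: 9.25
eef_pos: [587.9, -40.7, 68.0]
eef_rot: [-3.142, -0.0, 0.083]
wrist_force: [-1.2, 0.2, 0.5]
finger_gap: 30.0
```

Request:
send_rows --series '[[[0.32,1.5,0,0.3,0],[0.32,3,0,0.6,0],[0.32,3,0,0.6,0]]]'

```text
clock: 9.55
eef_pos: [589.0, -40.6, 67.6]
eef_rot: [-3.141, 0.005, 0.084]
wrist_force: [-17.5, -0.1, 13.1]
finger_gap: 30.0
```

Request:
send_rows --series '[[[0.32,-8,0,-1.7,0],[0.32,-30,0,-10,0],[0.6,-70,0,-45,0],[0.8,-100,20,-85,0],[1,-130,45,-125,0],[1,-150,70,-150,0],[1,-150,70,-150,0]]]'

```text
clock: 10.25
eef_pos: [446.7, -125.2, 221.7]
eef_rot: [3.138, -0.007, 0.081]
wrist_force: [-0.5, 0.1, 0.6]
finger_gap: 66.7
```

```bash
python3 chk.py
python3 - <<'E'
from to import *
t=manip.camera('top');s=manip.camera('scene')
a=cv2.resize(t['img'][110:270,200:330],None,fx=3.5,fy=3.5); b=cv2.resize(s['img'][130:260,190:320],(400,400)); b=np.vstack([b,np.zeros((160,400,3),np.uint8)])
cv2.imwrite('pics/home.png',np.hstack([a,b])[:,:,::-1][:, :800])
bm=[(c,m) for c,n in((s,(129,198)),(t,(400,215))) for m in[mask('price_board',c,n)] if m is not None]
for x in bm: print(fit('board',[x],[478,-309,-.17]))
p=[478,-309]; print(sh([478,-309,150],-.17+np.pi/2), manip.read_state()['eef_pos'])
E
```

```text
red_cheese top [9.261e+01 4.231e+01 2.000e-02] 0.12
red_cheese scene [ 8.868e+01  4.191e+01 -4.000e-02] 0.19
yellow_cheese top [ 9.002e+01 -4.572e+01 -5.000e-02] 0.15
yellow_cheese scene [ 9.135e+01 -4.690e+01 -1.000e-02] 0.19
(array([ 4.77471938e+02, -3.07115396e+02, -2.23217605e-01]), np.float64(0.2527066636382317))
(array([ 4.74250684e+02, -3.20147789e+02, -4.22431314e-02]), np.float64(0.660703225499071))
[ 14.9 188.7  66.9 -75.4] [ 447.26107196 -122.25958048  216.86117819]
```

View pics/home.png

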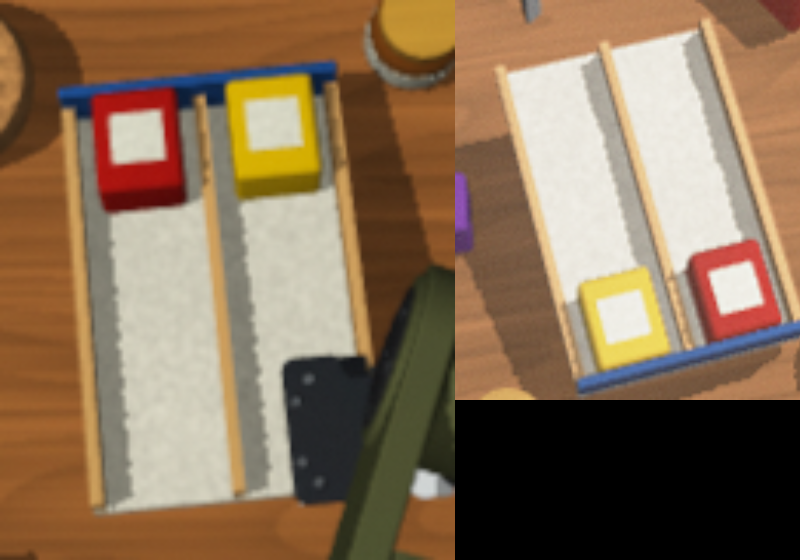

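Both cheeses sit against the stop: fits give x of about 89–93 mm, and both pushes ended in firm contact at the same depth. Now the board.

Request:
send_rows --series '[[[1,3,35,0,-8.5],[1,6,70,0,-17],[1,9,105,0,-25.5],[1,12,140,10,-34],[1,15,170,20,-42.5],[1,16,187,30,-51],[1,16,187,40,-59],[1,16,187,50,-67],[1,16,187,60,-75],[1,16,187,67,-75]]]'

```text
clock: 11.75
eef_pos: [478.6, -307.4, 149.4]
eef_rot: [-3.14, -0.001, 1.395]
wrist_force: [-0.3, 0.3, 0.0]
finger_gap: 93.8
```

Run:
```python
from to import *
print(sh([478.5,-307,60],-.18+np.pi/2), manip.read_state()['finger_gap'])
s=manip.camera('scene')
cv2.imwrite('pics/board.png',cv2.resize(s['img'][130:240,60:220],None,fx=5,fy=5,interpolation=cv2.INTER_CUBIC)[:,:,::-1])
```

```text
[ 0.4 -0.2 89.4  0.2] 93.81572145753555
```

View pics/board.png

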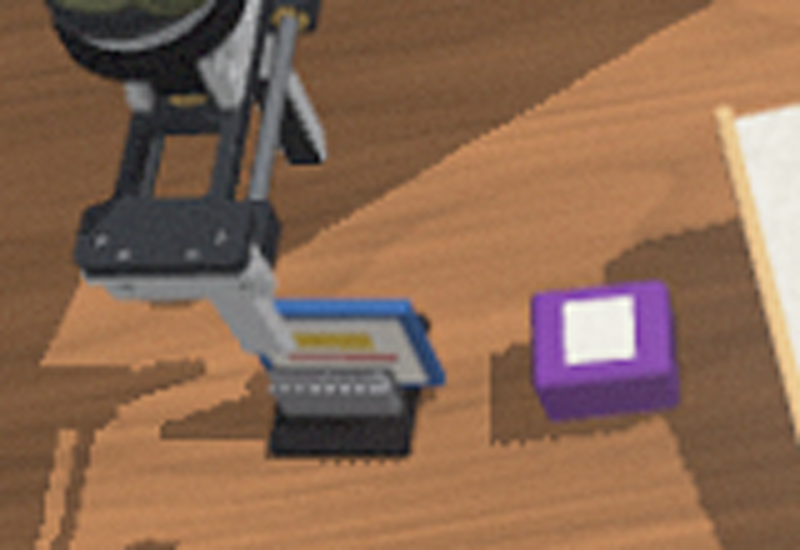

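Fingers straddle the board (board at crop 350,340). I'll descend, then grip.

Request:
send_rows --series '[[[1,0,0,30,0],[0.7,0,0,60,0],[0.5,0,0,80,0],[0.4,0,0,89,0],[0.3,0,0,89,0],[0,0,0,89,0],[0,0,0,89,0],[0,0,0,89,0],[0,0,0,89,0],[0,0,0,89,0]]]' --newtons 25

```text
clock: 12.8
eef_pos: [478.8, -307.8, 61.8]
eef_rot: [3.141, 0.0, 1.392]
wrist_force: [0.0, 0.1, 0.7]
finger_gap: 25.5
```

Request:
send_rows --series '[[[0,0,0,0,0],[0,0,0,0,0],[0,0,0,0,0],[0,0,0,0,0]]]'

```text
clock: 13.2
eef_pos: [478.7, -307.7, 61.4]
eef_rot: [-3.142, -0.0, 1.392]
wrist_force: [-0.2, -0.1, 0.1]
finger_gap: 7.7
```

Run:
```python
from to import *
s=manip.read_state();print(s['eef_pos'],s['eef_rot'],s['moment'],s['wrist_force'],s['finger_gap'])
```

```text
[ 478.68583905 -307.70171081   61.44884052] [-3.14154769e+00 -2.23448742e-05  1.39248295e+00] [-0.08303431 -0.01424503  0.00169194] [-0.20587953 -0.07798513  0.1441655 ] 7.692679692228568
```

Request:
send_rows --series '[[[0,0,0,-8,0],[0,0,0,-25,0],[0,0,0,-50,0],[0,0,0,-85,0],[0,0,0,-120,0],[0,0,0,-150,0],[0,0,0,-150,0]]]'

```text
clock: 13.9
eef_pos: [479.8, -308.5, 216.4]
eef_rot: [3.135, 0.003, 1.393]
wrist_force: [0.1, 0.4, -1.4]
finger_gap: 7.6
```

Request:
send_rows --series '[[[0,30,-4,0,0],[0,70,-10,0,0],[0,112,-16,0,0],[0,154,-23,0,0],[0,196,-29,0,0],[0,238,-35,0,0],[0,280,-42,0,0],[0,322,-48,0,0],[0,364,-54,0,0],[0,406,-60,0,0]]]'

```text
clock: 14.9
eef_pos: [491.1, 104.2, 211.2]
eef_rot: [-3.141, 0.0, 1.392]
wrist_force: [1.1, 0.8, -0.3]
finger_gap: 7.9
```

Run:
```python
from to import *
print(sh([498.5,317,211],.094+np.pi/2), manip.read_state()['finger_gap'])
```

```text
[ 2.107e+02 -3.050e+01  2.000e-01 -1.560e+01] 7.926559252731683
```

Request:
send_rows --series '[[[0,35,-5,0,-3],[0,70,-10,0,-6],[0,105,-15,0,-10],[0,140,-20,0,-13],[0,172,-25,0,-15.6],[0,195,-28,0,-15.6],[0,206,-30,0,-15.6],[0,211,-30.5,0,-15.6],[0,211,-30.5,0,-15.6]]]'

```text
clock: 15.8
eef_pos: [499.0, 315.3, 211.2]
eef_rot: [-3.141, 0.0, 1.665]
wrist_force: [-0.3, -0.4, 0.3]
finger_gap: 7.9
```

Request:
send_rows --series '[[[0,0,0,30,0],[0,0,0,60,0],[0,0,0,80,0],[0,0,0,90,0],[0,0,0,95,0],[0,0,0,95,0],[0,0,0,95,0]]]'

```text
clock: 16.5
eef_pos: [499.5, 315.6, 117.6]
eef_rot: [3.14, -0.001, 1.665]
wrist_force: [0.3, -0.3, -1.1]
finger_gap: 7.9
```

Run:
```python
from to import *
print(sh([498.5,317,61.4],.094+np.pi/2), manip.read_state()['finger_gap'],manip.read_state()['eef_pos'])
s=manip.camera('scene');t=manip.camera('top')
zb=manip.read_state()['eef_pos'][2]-51.4
H=pts('block',[498.5,317,.094]); B=[M['board']@Rz(.094).T+[498.5,317,zb]]
sl=np.array([[x,y,45.] for x in(-13,13) for y in(-30,30)])@Rz(.094).T+[498.5,317,0]
ims=[]
for c,x0,y0 in((s,330,120),(t,90,170)):
    f=6.6;im=cv2.resize(c['img'][y0:y0+80,x0:x0+60],None,fx=f,fy=f,interpolation=cv2.INTER_CUBIC)[:,:,::-1].copy()
    for q,col in [(H[0],(255,0,255)),(sl,(0,0,255)),(B[0],(255,255,0))]:
        cv2.polylines(im,[cv2.convexHull(((proj(c,q)+.5-[x0,y0])*f).astype(np.int32))],True,col,1)
    ims.append(im)
cv2.imwrite('pics/hover.png',np.hstack(ims))
```

```text
[ 1.5 -0.9 56.2 -0. ] 7.904558855255111 [499.53351166 315.59386499 117.55040858]
```

View pics/hover.png

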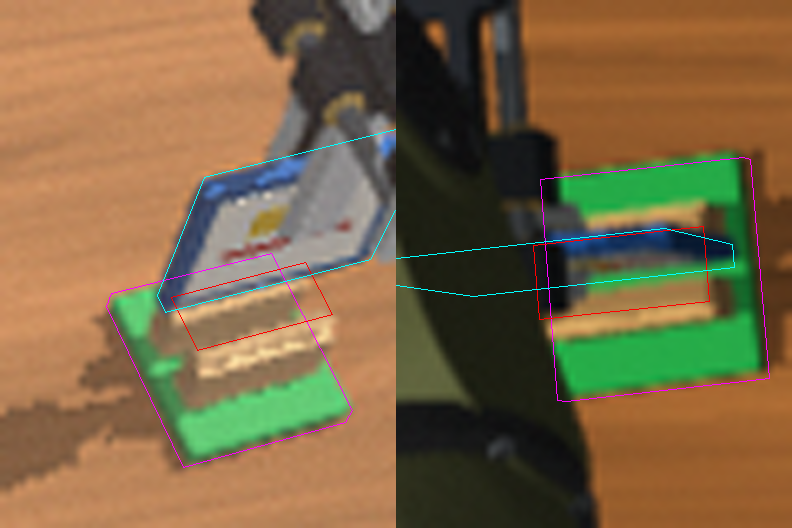

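The hover overlays agree in both views: the board's lower edge is at crop (270,290), above the slot, and the base and slot outlines match to about 1 px. Lowering now.

Request:
send_rows --series '[[[0,1,-0.5,10,0],[0,1.5,-0.5,20,0],[0,1.5,-0.5,27,0],[0,1.5,-0.5,33,0],[0,1.5,-0.5,38,0],[0,1.5,-0.5,42,0],[0,1.5,-0.5,46,0],[0,1.5,-0.5,46,0]]]'

```text
clock: 17.4
eef_pos: [498.2, 316.9, 69.9]
eef_rot: [-3.141, 0.0, 1.665]
wrist_force: [0.7, 0.1, -1.0]
finger_gap: 7.9
```

Request:
send_rows --series '[[[0,0,0,3,0],[0,0,0,6,0],[0,0,0,8,0],[0,0,0,9,0],[0,0,0,9,0]]]'

```text
clock: 17.9
eef_pos: [498.5, 317.0, 61.5]
eef_rot: [3.141, -0.0, 1.665]
wrist_force: [0.3, 0.7, -0.9]
finger_gap: 8.0
```

Request:
send_rows --series '[[[0.1,0,0,0.5,0],[0.2,0,0,0.5,0],[0.3,0,0,0.5,0],[0.4,0,0,0.5,0],[0.4,0,0,0.5,0],[0.4,0,0,-20,0],[0.4,0,0,-50,0],[0.4,0,0,-90,0],[0.4,-40,0,-130,0],[0.4,-80,0,-150,0]]]'

```text
clock: 18.9
eef_pos: [505.9, 238.4, 213.4]
eef_rot: [3.139, -0.001, 1.667]
wrist_force: [1.9, -0.5, 0.2]
finger_gap: 37.5
```

Request:
send_rows --series '[[[0.4,-40,0,0,0],[0.4,-80,0,0,0],[0.4,-120,0,0,0],[0.4,-160,0,0,0],[0.4,-190,0,0,0],[0.4,-190,0,0,0],[0.4,-190,0,0,0]]]'

```text
clock: 19.6
eef_pos: [523.7, 48.9, 211.0]
eef_rot: [3.141, -0.0, 1.664]
wrist_force: [-0.6, 0.9, 0.0]
finger_gap: 37.8
```

```bash
python3 chk.py
python3 - <<'E'
from to import *
s=manip.camera('scene');t=manip.camera('top'); print(manip.read_state()['finger_gap'])
ims=[]
for c,x0,y0 in((s,330,120),(t,90,170)):
    f=6.6;im=cv2.resize(c['img'][y0:y0+80,x0:x0+60],None,fx=f,fy=f,interpolation=cv2.INTER_CUBIC)[:,:,::-1].copy()
    q=M['board']@Rz(.094).T+[498.5,317,10]
    cv2.polylines(im,[cv2.convexHull(((proj(c,q)+.5-[x0,y0])*f).astype(np.int32))],True,(255,255,0),1)
    ims.append(im)
    print([(fit('board',[(c,r['pixels'].astype(np.float32))],[498,317,.09])) for r in manip.silhouettes('price_board',c)[:1]])
cv2.imwrite('pics/end.png',np.hstack(ims))
E
```

```text
red_cheese scene [ 8.535e+01  4.205e+01 -7.000e-02] 0.23
yellow_cheese top [ 8.981e+01 -4.547e+01 -6.000e-02] 0.17
yellow_cheese scene [ 8.495e+01 -4.570e+01 -2.000e-02] 0.22
37.60271084527566
[(array([4.96749526e+02, 3.16922049e+02, 1.73671507e-01]), np.float64(0.2639629841756065))]
[(array([4.98962908e+02, 3.16614320e+02, 7.41961575e-02]), np.float64(0.24167921604574516))]
```

View pics/end.png

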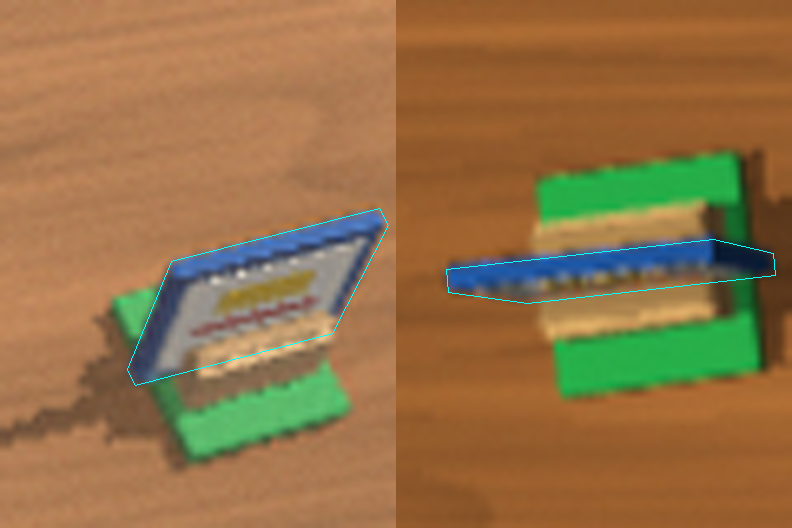

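The board fits the seated model outline in both views. The cheese estimates now dip slightly, probably because the gripper covers them, so I'll clear the arm and recheck.

Request:
send_rows --series '[[[0.4,-20,-40,-10,0],[0.4,-40,-80,-20,0],[0.4,-70,-120,-30,0],[0.4,-110,-135,-30,0],[0.4,-150,-135,-30,0],[0.4,-190,-135,-30,0],[0.4,-230,-135,-30,0],[0.4,-250,-135,-30,0],[0.4,-250,-135,-30,0]]]'

```text
clock: 21.0
eef_pos: [412.5, -214.3, 240.6]
eef_rot: [-3.141, -0.0, 1.662]
wrist_force: [-0.2, -0.2, 0.1]
finger_gap: 37.5
```

```bash
python3 chk.py
python3 - <<'E'
from to import *
s=manip.camera('scene');t=manip.camera('top')
ims=[]
for c,x0,y0 in((s,205,180),(t,210,120)):
    f=4;im=cv2.resize(c['img'][y0:y0+100,x0:x0+100],None,fx=f,fy=f,interpolation=cv2.INTER_CUBIC)[:,:,::-1].copy()
    for y in(42,-45.6):
        q=pts('cheese',[90,y,0],D)[0]
        cv2.polylines(im,[cv2.convexHull(((proj(c,q)+.5-[x0,y0])*f).astype(np.int32))],True,(255,0,255),1)
    ims.append(im)
cv2.imwrite('pics/end2.png',np.hstack(ims))
E
```

```text
red_cheese top [9.075e+01 4.197e+01 2.000e-02] 0.13
red_cheese scene [ 8.563e+01  3.901e+01 -5.000e-02] 0.21
yellow_cheese top [ 9.092e+01 -4.538e+01 -6.000e-02] 0.12
yellow_cheese scene [ 87.27 -45.64  -0.09] 0.22
```

View pics/end2.png

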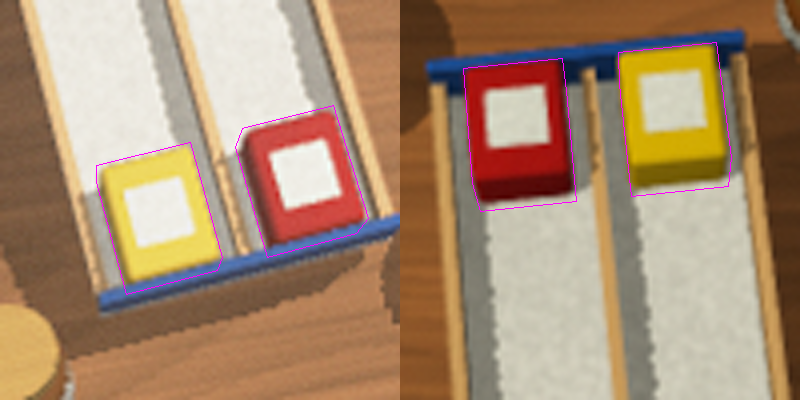

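```bash
python3 -c "
from cell import manip
print(manip.sign_off())"
```

```text
the job is handed in; nothing more can be done
None
```

I pushed both cheeses down their lanes to the blue stop. I then moved the price board from the store block into the green-based sign holder, backed the arm clear and handed in at about 21 s. The sign-off gave no verdict.

- **Cheeses:** Each push ended in firm contact of about 18 N, and both stopped at the same depth. Top-camera fits put both at x ≈ 91 mm (home is 90 mm). They are square within about 0.06 rad.
- **Disagreement:** Scene-camera fits read lower, at 86 mm for red and 87 mm for yellow, and gave yellow's angle as 0.09 rad. The model drawn at 90 mm matched the picture in both cameras, so I judged them home.
- **Board:** It went in with almost no force, to the same height it had in the store. The seated-model outline matches in both views. It is centred within about 2 mm, and the fits put it within 0.08 rad of the slot.
- **Bystanders:** I never went near the small wheel or the honey jar, but I did not re-measure them at the end.

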